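# Nip a shaft between bench centres by feel and lock the tailstock

### The arm

A 6-joint arm with a two-finger parallel gripper is mounted at the origin on the work surface. World frame = base frame: x ahead of the robot, y to its left, z up, the work surface at z = 0. Lengths are in mm, angles in rad, forces in N, time in s.
With the tool pointing down it reaches from about 275 to 1000 mm from the base axis. Payload 8.4 kg.
Tool frame: the origin (TCP) lies midway between the tips of the shut fingers; the grasp point (between the pads) lies 19 mm behind it; z points along the fingers, y is the line along which they close (so a half turn about z gives the same grasp; the last joint's range is limited). The gripper opens to 85 mm and grips with 20 to 120 N. Pads are 22 mm wide; open, the fingers measure 114 mm over their backs; the gripper's body (76 mm by 85 mm) begins 54 mm behind the grasp point. The pads swing forward as they close: fully open they stand 13 mm farther back than shut.
Start: joints at [1.135, 0.353, 1.633, -0, 1.155, -0.002], TCP at [262.7, 567.112, 231.281] pointing down, gripper open.
Joint ranges: [-2.63, 2.63], [-0.92, 2.1], [0.06, 2.66], [-1.3, 4.44], [0, 2.69], [-3.02, 3.02]. Speed limits (rad/s): [2.22, 2.22, 2.79, 3.14, 3.14, 3.14].

### API

Orientations are given as [roll, pitch, yaw] about the fixed x, y, z axes, in that order (R = Rz(yaw) Ry(pitch) Rx(roll)).
In Python, from rig import r, cams gives the robot as it stands. The module is installed in compiled form; this text tells all that it offers.
- The arm moves only by the tool send_rows, never from a script. Its argument "targets" is one flat list of numbers, 7 for each row, row after row: the shift along the tool's x, y, z in m, then the turn, a rotation vector about the tool's x, y, z in rad, then the opening, from -1 (shut) to 1 (fully open). In form: [tx, ty, tz, wx, wy, wz, fingers, tx, ty, tz, wx, wy, wz, fingers, ...]. A call has 1 to 12 rows; each row is the pose to reach, as a shift and turn from the pose commanded when the call began, along the tool's axes at that moment; what a row does not reach only later rows make up. A row lasts 1/12 s, in which the tool goes at most 41.7 mm and 7.16 degrees, less where a joint would pass 70% of its speed; a pose out of reach is approached as far as the arm can. A call with a gripper value outside its range is refused whole. The fingers move at their own pace and stop on an object; "grip_force" is the grip in N (left out, the last holds). Time passes only in rows, so rows that repeat a pose let the fingers close. It gives the time, the measured TCP pose, the force, the opening and the grip force at its end, in the units of the state.
- r.sense(): the state, without advancing time (a new reading comes with each control period).
- cams.grab_frame(name): name is "scene" or "top" or "wrist"; returns a dict with "color" (420x560x3 uint8, blue, green, red), "fx", "fy", "cx", "cy" (pixels), "xyz" and "attitude" of the camera in the world. Camera axes: x right, y down, z forward; pixel columns grow to the right and rows downward; lengths in mm; the calibration is good to about 2 mm. A picture is of the moment at which its call begins. There is no depth.
- r.sign_off(): hands the job in; it is judged then, once.
The state is a dict: "clock": time; "qpos": joint angles; "qvel": joint speeds; "joint_efforts": joint torques, N m; "eef_pos": TCP position; "tcp_rot": TCP orientation; "contact_force": force on the tool from outside, world axes, zero at the start; "wrist_torque": the same for the moment, N m; "opening": opening from 0.0 (shut) to 1.0 (fully open); "grasp_force": force on a finger pad.
Only numpy, scipy, OpenCV 4.12 (cv2) and the standard library are available. Lean on these libraries where they do the work, as an engineer would, in place of code of your own. Each camera call takes 0.05 s, during which the arm holds its last target. There are 200 camera calls.

### The job

Lay the steel shaft from the vee blocks on the rails of the red bench centres (do not drop it), then push the tailstock up behind it gently until you feel the shaft meet the sprung seat hidden in the hood, and press on about half-way into the seat's 12 mm spring, never solid. Then swing the tailstock's lever over to its locked end and leave everything, with the other things on the bench not disturbed.

Things in the scene. Friction and masses are not known exactly. Their poses are not given: they have to be found in the camera images.
- shaft: plain round steel shaft, diameter 30 mm, 140 mm long, with a thin brass band round its middle; both ends alike and flat; 0.2 to 0.33 kg. Origin: its centre; x axis: along the shaft (it rolls, so only this axis matters). It starts lying on the vee-block stand with its axis 45 mm above the bench.
- rest: fixed stand with a pair of aluminium vee blocks on a dark base 130 x 50 mm; the blocks, 20 mm long and 45 mm high at most, stand at x = -52 and +52 mm, leaving 84 mm free between them. Origin: centre of its underside; x axis: along the shaft as it lies. It stands to the left or the right of the robot.
- fixture: fixed bench centres: grey bed 90 mm wide, 22 mm high, from x = -255 to +175 mm in its own frame. Origin: on the bench, below the shaft's line; x axis: along the line from the tailstock to the hood; y to the left of that (the robot's side); z up. The shaft's axis, when laid, is over y = 0 and 60 mm above the bench.
- lay_point (a point): where the laid shaft's centre goes, within about 12 mm along the line: 60 mm above the bench over two parallel steel rails (8 mm thick, 19 mm between centres, narrower than the shaft) that run from x = -70 to +122 mm of the fixture. The 140 mm shaft then lies between the drawn-back quill and the hood's mouth.
- hood_mouth (a point): centre of the mouth (52 mm wide, roof underside 98 mm above the bench) of the red hood, 76 mm wide, 108 mm high, covering x = 60 to 175 mm of the fixture. Inside hides the sprung seat, its face 25 to 55 mm in from the mouth, different each time: only pushing the shaft on to it tells where. Before that the force rises once by the shaft's own drag, 1 to 4 N, when the quill picks it up.
- seat (a joint): the hidden sprung seat: 0 = untouched, grows in m as the shaft presses it in along the fixture's +x; solid at 0.012. The spring needs 4.5 N to begin to move and 0.3 N more for each mm (8.1 N when solid). It pushes back on the shaft; the stiff tailstock slide holds against it.
- tailstock (a joint): slide of the red tailstock along the fixture's +x (m), 0 = fully back, limit 0.14; starts at 0 to 0.02. It moves against a steady friction of 10 N and stays where it is left.
- quill_face (a point): centre of the flat front end of the tailstock's steel quill (18 mm thick, 55 mm long), which presses on the shaft's end; at x = -135 mm + slide, z = 60 mm in the fixture.
- push_pad (a point): centre of the black rubber pad on the tailstock's back face, 99 mm behind the quill face and 75 mm above the bench; pad 40 mm wide and 45 mm high, on a red block 50 mm wide, 40 mm long whose top is 95 mm above the bench. The tailstock is pushed here, towards +x of the fixture.
- lever (a joint): lock lever on top of the tailstock (rad): at 0 it points to the fixture's +y (towards the robot; free); it swings clockwise seen from above, to 1.5 where it points to the fixture's +x (locked). Starts at 0 to 0.3, stays where it is left; turning takes about 1 N at the knob.
- lever_pivot (a point): point on the lever's vertical hinge axis, on top of the tailstock, 96 mm above the bench.
- lever_knob (a point): top centre of the black upright knob at the lever's end: 16 mm thick, 60 mm from the pivot; its top is 131 mm above the bench, the lever's flat arm below it lies at 99 to 107 mm.
- pin_tray: steel tray 100 x 120 x 40 mm full of small brass pins (origin: centre of its underside). It may stand where the vee-block stand does in another start (left and right swap). Bystander.
- wrench: steel wrench about 150 mm long lying on the bench (origin: under its middle). Bystander.
- yellow_box: yellow box 45 x 90 x 30 mm (origin: centre of underside). Bystander.
- blue_bin: open blue bin 90 x 120 x 60 mm (origin: centre of underside). Bystander.
- oil_bottle: oil bottle, diameter 50 mm, 130 mm high, standing between robot and fixture (origin: centre of underside). Bystander.
- brass_weight: brass knob-shaped weight, diameter 40 mm, 52 mm high, just beyond the fixture (origin: centre of underside). Bystander.
- mallet: mallet with a wooden handle, 240 mm long, lying (origin: under its middle). Bystander.
Things that resemble listed ones, but are neither listed nor needed, are in the scene too. Of the things shaped like the shaft, the steel one is meant.

How it is judged (in metres and radians):
On the way, in this order (a step that is already met when the one before it is completed fails the run):
1. the shaft lies on the fixture's rails, let go, in line with the tailstock (y of shaft in the frame of fixture between -0.006 and 0.006 m and z of shaft in the frame of fixture between 0.056 and 0.064 m and angle between the x axis of shaft and the x axis of fixture, either way round below 0.06 rad and contact force between the fingers and shaft below 0.1 N and linear speed of shaft below 0.05 m/s), for 0.2 s.
2. the shaft is pressed 3 to 9.5 mm into the sprung seat (y of shaft in the frame of fixture between -0.006 and 0.006 m and z of shaft in the frame of fixture between 0.056 and 0.064 m and angle between the x axis of shaft and the x axis of fixture, either way round below 0.06 rad and value of joint seat between 0.003 and 0.0095 m), for 0.3 s.
3. the lock lever is swung over past 1.25 rad (value of joint lever above 1.25 rad), for 0.2 s.
At the end, for the whole second after the job is handed in: The shaft lies at rest on the rails (axis within 6 mm sideways, 4 mm in height and 0.06 rad of the line), nipped so that the sprung seat stays pressed in by 3 to 9.5 mm, and the lock lever stands past 1.25 rad (all of step 2 and value of joint lever above 1.25 rad and linear speed of shaft below 0.01 m/s and velocity of joint tailstock between -0.005 and 0.005 m/s); the robot touches nothing.
It fails at once if the sprung seat is driven solid (past 11.5 mm) (value of joint seat above 0.0115 m).
It fails at once if the tailstock is pushed roughly (over 35 N) (contact force between the fingers and tailstock above 35 N).
It fails at once if the shaft is dropped (falls free by more than about 2 cm) (contact force between the fingers and shaft below 0.05 N and linear speed of shaft above 0.6 m/s).
It fails at once if a bystander is moved by more than 30 mm (distance of any of pin_tray, wrench, yellow_box, blue_bin, oil_bottle, brass_weight, mallet from where it was at the start of the episode above 0.03 m).
It also fails if it takes over 72 s, if anything falls off the work surface, if the arm or the gripper's body presses on something with over 40 N, if the wrist force passes 120 N, or if a joint passes its speed limit or range.

## Working session

There is one attempt and no reset: what is moved stays moved. The work goes in short steps, Python scripts to look and compute and a tool call to move; the robot and the scene stay as the last step left them, time stands still between calls to the robot, and variables do not carry over. Pictures are saved under pics/ and viewed, at most 10 in all, crops included, and the job is handed in when it is done.

Besides the shell and the picture viewer there is one more tool, called after ">>>" as a command line: name --argument value ..., lists and objects as JSON in quotes. send_rows: Moves the arm, as the interface text tells. Its arguments: {"type":"object","properties":{"targets":{"type":"array"},"grip_force":{"type":"number"}},"required":["targets"]}

```bash
mkdir -p pics; cat > h.py <<'E'
import numpy as np, cv2
from rig import r, cams
from scipy.spatial.transform import Rotation as R
def snap(n,f):
    g=cams.grab_frame(n); cv2.imwrite(f'pics/{f}.png',g['color']); 
    return g
def cam(g):
    a=np.array(g['attitude'],float)
    M=a if a.shape==(3,3) else R.from_euler('xyz',a).as_matrix()
    return M,np.array(g['xyz'],float)
def ray(g,uv,z):
    M,p=cam(g); d=M@np.array([(uv[0]-g['cx'])/g['fx'],(uv[1]-g['cy'])/g['fy'],1])
    return p+d*(z-p[2])/d[2]
def proj(g,P):
    M,p=cam(g); c=M.T@(np.array(P,float)-p)
    return np.array([g['cx']+g['fx']*c[0]/c[2],g['cy']+g['fy']*c[1]/c[2]])
E
python3 - <<'E'
from h import *
import pickle
s=r.sense();print(s)
G={}
for n in('top','scene'):
    g=snap(n,n+'0');G[n]=g
    print(n,{k:v for k,v in g.items() if k!='color'})
pickle.dump(G,open('G0.pkl','wb'))
E
```

```text
{'clock': 0.0, 'qpos': array([ 1.13463886e+00,  3.53679739e-01,  1.63416980e+00, -2.20655213e-05,
        1.15519948e+00, -2.39551935e-03]), 'qvel': array([ 0.0018109 , -0.00102077, -0.00025606,  0.00129522, -0.00100147,
        0.00096453]), 'joint_efforts': array([ 2.70953424e-03, -6.05273366e+01, -3.42062688e+01,  1.26640748e-04,
        9.47699620e-03, -5.62941651e-06]), 'eef_pos': array([262.47237666, 566.66513134, 230.52669523]), 'tcp_rot': array([-3.14013624e+00,  1.66854018e-05,  2.70783964e+00]), 'contact_force': array([-0.09984653, -0.05421869,  0.42900068]), 'wrist_torque': array([-0.0009121 ,  0.0101008 ,  0.02816959]), 'grasp_force': 0.0, 'opening': 1.001550786780235}
top {'fx': 465.05102415038505, 'fy': 465.05102415038505, 'cx': 283.8358684746271, 'cy': 209.36375345921866, 'xyz': array([ 416.28109505, -103.41025948, 1089.95957784]), 'attitude': array([-2.97803023,  0.03946302, -1.60001736])}
scene {'fx': 400.76036000559765, 'fy': 400.76036000559765, 'cx': 284.32084891292914, 'cy': 212.52760885484005, 'xyz': array([1136.10382945,  228.36537572,  674.93505733]), 'attitude': array([-2.28771439, -0.02214415,  2.09015716])}
```

View pics/top0.png

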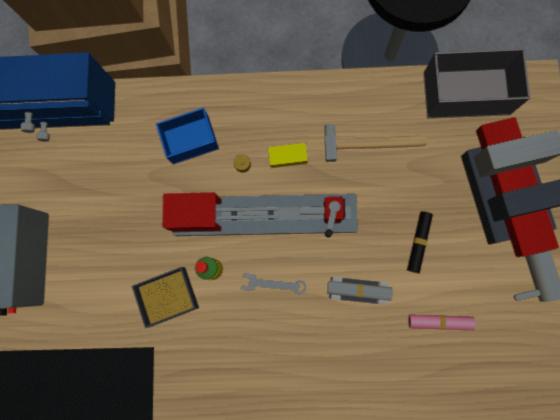

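View pics/scene0.png

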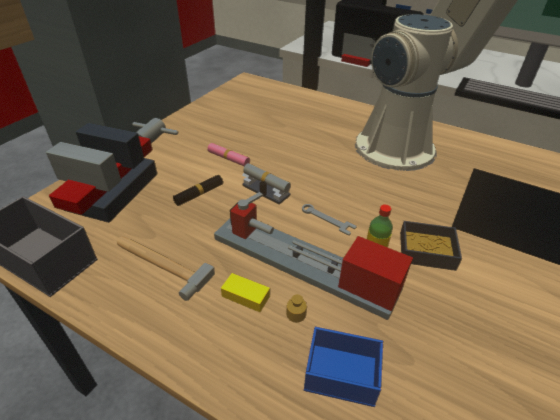

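The top view shows the fixture with the hood at (190,212) on the left and the tailstock at (335,208). The steel shaft is on its vee blocks at (360,290), and the lever knob is at (329,233). The fixture's +x points left in the image, which is world +y.

```bash
python3 - <<'E'
from h import *
import pickle
G=pickle.load(open('G0.pkl','rb'))
g=G['top']
c=g['color'][180:310,150:410]
cv2.imwrite('pics/crop1.png',cv2.resize(c,None,fx=3,fy=3,interpolation=cv2.INTER_CUBIC))
c=G['scene']['color'][155:310,205:420]
cv2.imwrite('pics/crop2.png',cv2.resize(c,None,fx=3.6,fy=3.6,interpolation=cv2.INTER_CUBIC))
E
```

```text
(no output)
```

View pics/crop1.png

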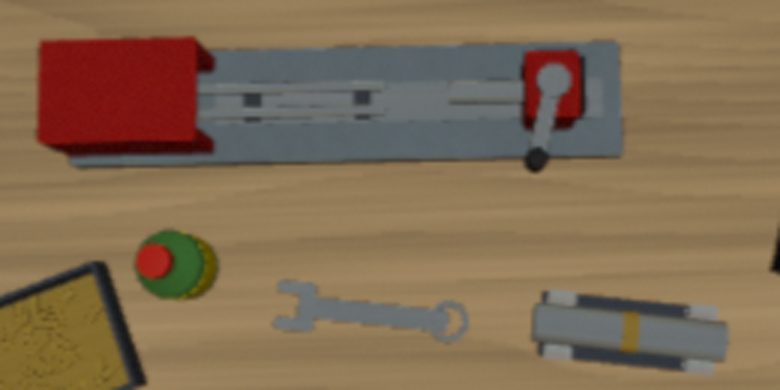

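View pics/crop2.png

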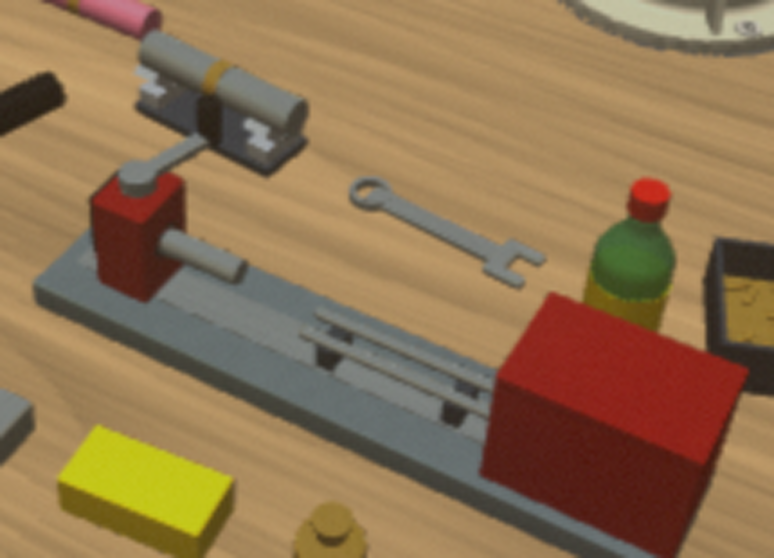

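```bash
cat > fit.py <<'E'
from h import *
import pickle
from scipy.optimize import least_squares
G=pickle.load(open('G0.pkl','rb'));T,S=G['top'],G['scene']
t=lambda u,v:np.array([150+(u+.5)/3-.5,180+(v+.5)/3-.5])
s=lambda u,v:np.array([205+(u+.5)/3.6-.5,155+(v+.5)/3.6-.5])
obs=[(T,t(40,40),(175,-38,108)),(T,t(196,38),(60,-38,108)),(T,t(196,137),(60,38,108)),(T,t(38,145),(175,38,108)),
(T,t(619,41),(-255,-45,22)),(T,t(621,156),(-255,45,22)),
(S,s(553,294),(60,38,108)),(S,s(748,371),(175,38,108)),(S,s(500,381),(60,-38,108)),(S,s(705,460),(175,-38,108)),(S,s(36,288),(-255,-45,22))]
def W(p,P):
    c,q=np.cos(p[2]),np.sin(p[2]);return np.array([p[0]+c*P[0]-q*P[1],p[1]+q*P[0]+c*P[1],P[2]])
f=lambda p:np.concatenate([proj(g,W(p,P))-uv for g,uv,P in obs])
o=least_squares(f,[430,-100,1.6],loss='soft_l1')
p=o.x;print(p);print(f(p).reshape(-1,2).round(1))
np.save('fix.npy',p)
def inF(X): 
    d=X[:2]-p[:2];c,q=np.cos(p[2]),np.sin(p[2]);return (c*d[0]+q*d[1],-q*d[0]+c*d[1])
if __name__=='__main__':
    print('quill',inF(ray(T,t(449,93),60)),inF(ray(S,s(240,268),60)))
    print('pivot',inF(ray(T,t(554,78),110)),inF(ray(S,s(138,175),110)))
    print('knob',inF(ray(T,t(537,156),131)))
    print('block R/L',inF(ray(T,t(580,52),95)),inF(ray(T,t(526,52),95)))
    a,b=ray(T,t(535,324),45),ray(T,t(725,342),45);print('shaft',a,b,np.linalg.norm(a-b),(a+b)/2,np.arctan2(*(a-b)[1::-1]))
    print('band',ray(T,t(631,332),52))
    for uv in((145,48),(290,115)):print('sc',ray(S,s(*uv),45))
    print('bandS',ray(S,s(215,77),58))
    for P in((400,-100,0),):print(proj(T,P))
    for n,q,z in(('bottle',t(155,262),130),('wrenchR',t(467,320),5),('wrenchL',t(275,320),5),('tray corner',t(103,262),40)):print(n,ray(T,q,z).round())
E
python3 fit.py
```

```text
[585.06808853  19.31286356  -4.72693918]
[[-0.5 -0.2]
 [-0.  -0.8]
 [-0.3  1. ]
 [-0.8 -0.6]
 [ 0.3 -0.3]
 [ 1.2 -0.2]
 [ 0.  -1.1]
 [ 1.3 -0.5]
 [-0.7 -1.7]
 [ 0.7  1.4]
 [-1.  -1.8]]
quill (np.float64(-121.72764950852786), np.float64(-0.010896643919718008)) (np.float64(-126.3731217481683), np.float64(2.7406651197828715))
pivot (np.float64(-196.63714499705137), np.float64(-1.1249887452829423)) (np.float64(-194.91634831487264), np.float64(-5.02174401032185))
knob (np.float64(-181.67424808559127), np.float64(56.746752602704795))
block R/L (np.float64(-217.07045125029362), np.float64(-22.359716607304733)) (np.float64(-178.1528280213748), np.float64(-23.226323540052075))
shaft [ 411.25094331 -159.67903013   45.        ] [ 394.25658923 -297.54284182   45.        ] 138.90730233909136 [ 402.75376627 -228.61093598   45.        ] 1.4481459209988639
band [ 403.50977887 -228.7873491    52.        ]
sc [ 396.59540538 -302.39692412   45.        ]
sc [ 411.83418433 -167.03661538   45.        ]
bandS [ 415.77876078 -227.78290267   58.        ]
[301.21898787 293.31342113]
bottle [461. 104. 130.]
wrenchR [ 416. -110.    5.]
wrenchL [420.  38.   5.]
tray corner [467. 163.  40.]
```

```bash
cat >> h.py <<'E'
def go(xyz,yaw):
    "row that takes the measured tool to xyz (mm), tool down, yaw"
    s=r.sense();M=R.from_euler('xyz',s['tcp_rot']);N=R.from_euler('xyz',[np.pi,0,yaw])
    d=M.inv().apply(np.array(xyz,float)-s['eef_pos'])/1e3
    return np.r_[d,(M.inv()*N).as_rotvec()].round(4).tolist()
def st():
    s=r.sense();print({k:np.round(s[k],3).tolist() for k in('clock','eef_pos','tcp_rot','contact_force','opening','grasp_force','qpos')})
E
python3 -c "
from h import *
print(go((403.3,-228.7,170),1.448))"
```

```text
[-0.4621, -0.6625, 0.0614, -0.001, 0.0008, 1.2598]
```

>>> send_rows --targets '[-0.462, -0.6625, 0.0614, -0.001, 0.0008, 1.2598, 1, -0.462, -0.6625, 0.0614, -0.001, 0.0008, 1.2598, 1, -0.462, -0.6625, 0.0614, -0.001, 0.0008, 1.2598, 1, -0.462, -0.6625, 0.0614, -0.001, 0.0008, 1.2598, 1, -0.462, -0.6625, 0.0614, -0.001, 0.0008, 1.2598, 1, -0.462, -0.6625, 0.0614, -0.001, 0.0008, 1.2598, 1, -0.462, -0.6625, 0.0614, -0.001, 0.0008, 1.2598, 1, -0.462, -0.6625, 0.0614, -0.001, 0.0008, 1.2598, 1, -0.462, -0.6625, 0.0614, -0.001, 0.0008, 1.2598, 1, -0.462, -0.6625, 0.0614, -0.001, 0.0008, 1.2598, 1, -0.462, -0.6625, 0.0614, -0.001, 0.0008, 1.2598, 1, -0.462, -0.6625, 0.0614, -0.001, 0.0008, 1.2598, 1]'

```text
clock: 1.1
eef_pos: [349.2, 74.3, 193.4]
tcp_rot: [3.141, -0.001, 1.447]
contact_force: [0.9, 0.4, -0.5]
opening: 1.003
grasp_force: 0.0
```

```bash
python3 -c "
from h import *
st();print(go((403.3,-228.7,170),1.448))"
```

```text
{'clock': 1.1, 'eef_pos': [349.237, 74.321, 193.35], 'tcp_rot': [3.141, -0.001, 1.447], 'contact_force': [0.936, 0.357, -0.509], 'opening': 1.003, 'grasp_force': 0.0, 'qpos': [0.205, -0.035, 2.201, 0.001, 0.974, 0.328]}
[-0.2941, 0.091, 0.0231, 0.0008, -0.0013, -0.0008]
```

>>> send_rows --targets '[-0.275, 0.084, 0.022, 0, 0, 0, 1, -0.275, 0.084, 0.022, 0, 0, 0, 1, -0.275, 0.084, 0.022, 0, 0, 0, 1, -0.275, 0.084, 0.022, 0, 0, 0, 1, -0.275, 0.084, 0.022, 0, 0, 0, 1, -0.275, 0.084, 0.022, 0, 0, 0, 1, -0.275, 0.084, 0.022, 0, 0, 0, 1, -0.275, 0.084, 0.022, 0, 0, 0, 1, -0.275, 0.084, 0.022, 0, 0, 0, 1, -0.275, 0.084, 0.022, 0, 0, 0, 1, -0.275, 0.084, 0.022, 0, 0, 0, 1, -0.275, 0.084, 0.022, 0, 0, 0, 1]'

```text
clock: 2.1
eef_pos: [399.1, -205.8, 171.1]
tcp_rot: [3.141, -0.001, 1.45]
contact_force: [0.3, 0.3, -0.3]
opening: 0.995
grasp_force: 0.0
```

```bash
python3 -c "
from h import *
g=snap('wrist','w1');st();print(go((403.3,-228.7,60),1.448))
for P in ((403.3,-228.7,60),(411.2,-159.7,45),(394.3,-297.5,45)):print(proj(g,P))
import pickle;pickle.dump(g,open('w1.pkl','wb'))"
```

```text
{'clock': 2.15, 'eef_pos': [399.226, -205.876, 171.236], 'tcp_rot': [3.141, -0.001, 1.45], 'contact_force': [0.621, 0.464, -0.116], 'opening': 1.003, 'grasp_force': 0.0, 'qpos': [-0.48, 0.154, 2.055, 0.002, 0.933, -0.36]}
[-0.0223, 0.0068, 0.1112, 0.0004, -0.0012, 0.0018]
[287.23248809 230.66145448]
[286.74006785 138.32271535]
[285.58517877 298.83505527]
```

View pics/w1.png

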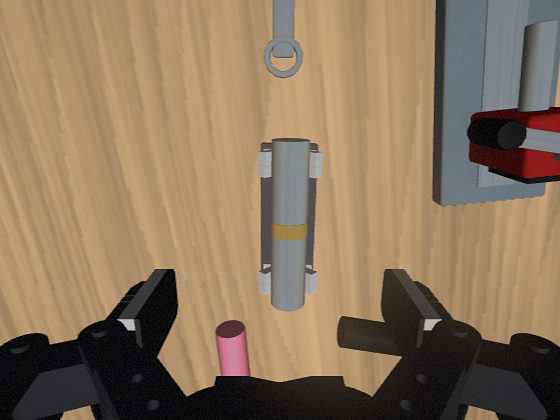

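The wrist view shows the steel shaft upright in the image, with ends at about (291,140) and (288,308) and the band at (290,232). That agrees with the prediction to within 3–4 px.

```bash
python3 -c "
from h import *
import pickle;g=pickle.load(open('w1.pkl','rb'))
print(ray(g,(290,231.5),60),ray(g,(290.5,150),46),ray(g,(288,300),46))
a,b=ray(g,(290.5,150),46),ray(g,(288,300),46)
print(np.arctan2(*(a-b)[1::-1]))
print('knob',ray(g,(511,135),131))
print(go((404.5,-229,70),1.448),go((404.5,-229,28),1.448))"
```

```text
[ 405.36347456 -229.65408827   60.        ] [ 413.042916   -168.71963455   46.        ] [ 396.31731438 -298.29850359   46.        ]
1.442429470172701
knob [ 526.09391468 -163.63628198  131.        ]
[-0.0224, 0.008, 0.1012, 0.0004, -0.0012, 0.0018] [-0.0225, 0.008, 0.1432, 0.0004, -0.0012, 0.0018]
```

>>> send_rows --targets '[-0.0225, 0.008, 0.03, 0, 0, 0, 1, -0.0225, 0.008, 0.06, 0, 0, 0, 1, -0.0225, 0.008, 0.085, 0, 0, 0, 1, -0.0225, 0.008, 0.105, 0, 0, 0, 1, -0.0225, 0.008, 0.12, 0, 0, 0, 1, -0.0225, 0.008, 0.132, 0, 0, 0, 1, -0.0225, 0.008, 0.14, 0, 0, 0, 1, -0.0225, 0.008, 0.143, 0, 0, 0, 1, -0.0225, 0.008, 0.143, 0, 0, 0, 1, -0.0225, 0.008, 0.143, 0, 0, 0, 1]'

```text
clock: 2.98
eef_pos: [404.9, -230.1, 28.6]
tcp_rot: [3.141, -0.001, 1.449]
contact_force: [-0.4, 0.4, -0.6]
opening: 1.002
grasp_force: 0.0
```

>>> send_rows --targets '[0, 0, 0, 0, 0, 0, -0.4, 0, 0, 0, 0, 0, 0, -0.4, 0, 0, 0, 0, 0, 0, -0.8, 0, 0, 0, 0, 0, 0, -0.8, 0, 0, 0, 0, 0, 0, -0.8, 0, 0, 0, 0, 0, 0, -0.8, 0, 0, 0, 0, 0, 0, -0.8, 0, 0, 0, 0, 0, 0, -0.8, 0, 0, 0, 0, 0, 0, -0.8, 0, 0, 0, 0, 0, 0, -0.8]' --grip_force 40

```text
clock: 3.82
eef_pos: [404.0, -230.2, 28.5]
tcp_rot: [-3.141, -0.001, 1.448]
contact_force: [-4.4, -0.1, 8.4]
opening: 0.335
grasp_force: 38.7
```

```bash
python3 -c "
from h import *
st()"
```

```text
{'clock': 3.817, 'eef_pos': [404.006, -230.186, 28.518], 'tcp_rot': [-3.141, -0.001, 1.448], 'contact_force': [-4.383, -0.103, 8.404], 'opening': 0.335, 'grasp_force': 38.699, 'qpos': [-0.522, 0.424, 2.116, 0.002, 0.603, -0.4]}
```

>>> send_rows --targets '[0, 0, -0.015, 0, 0, 0, -0.8, 0, 0, -0.035, 0, 0, 0, -0.8, 0, 0, -0.06, 0, 0, 0, -0.8, 0, 0, -0.085, 0, 0, 0, -0.8, 0, 0, -0.11, 0, 0, 0, -0.8, 0, 0, -0.13, 0, 0, 0, -0.8, 0, 0, -0.14, 0, 0, 0, -0.8, 0, 0, -0.14, 0, 0, 0, -0.8, 0, 0, -0.14, 0, 0, 0, -0.8]'

```text
clock: 4.57
eef_pos: [404.2, -230.2, 167.6]
tcp_rot: [3.141, -0.001, 1.448]
contact_force: [0.1, 0.5, -4.0]
opening: 0.335
grasp_force: 40.6
```

```bash
python3 -c "
from h import *
st();print(go((584.6,-12.7,150),1.556))"
```

```text
{'clock': 4.567, 'eef_pos': [404.207, -230.212, 167.631], 'tcp_rot': [3.141, -0.001, 1.448], 'contact_force': [0.075, 0.525, -3.986], 'opening': 0.335, 'grasp_force': 40.57, 'qpos': [-0.522, 0.184, 2.027, 0.001, 0.931, -0.4]}
[0.238, 0.1524, 0.018, 0.0004, -0.0011, -0.1081]
```

>>> send_rows --targets '[0.02, 0.013, 0, 0, 0, -0.01, -0.8, 0.045, 0.029, 0, 0, 0, -0.02, -0.8, 0.075, 0.048, 0, 0, 0, -0.035, -0.8, 0.105, 0.067, 0, 0, 0, -0.05, -0.8, 0.135, 0.086, 0, 0, 0, -0.065, -0.8, 0.165, 0.106, 0, 0, 0, -0.08, -0.8, 0.195, 0.125, 0.003, 0, 0, -0.095, -0.8, 0.22, 0.141, 0.008, 0, 0, -0.108, -0.8, 0.232, 0.149, 0.014, 0, -0.001, -0.108, -0.8, 0.238, 0.1524, 0.018, 0, -0.001, -0.108, -0.8, 0.238, 0.1524, 0.018, 0, -0.001, -0.108, -0.8, 0.238, 0.1524, 0.018, 0, -0.001, -0.108, -0.8]'

```text
clock: 5.57
eef_pos: [583.3, -13.4, 149.0]
tcp_rot: [-3.139, 0.0, 1.556]
contact_force: [0.1, -0.1, -2.9]
opening: 0.34
grasp_force: 40.5
```

```bash
python3 -c "
from h import *
g=snap('wrist','w2');st();p=np.load('fix.npy')
import pickle;pickle.dump(g,open('w2.pkl','wb'))
c,q=np.cos(p[2]),np.sin(p[2])
W=lambda P:np.array([p[0]+c*P[0]-q*P[1],p[1]+q*P[0]+c*P[1],P[2]])
for P in ((60,-38,108),(60,38,108),(-70,0,52),(-123,0,60),(60,-45,22),(60,45,22),(-150,45,22)):print(P,proj(g,W(P)).round())
print(go((584.6,-12.7,43.5),1.556))"
```

```text
{'clock': 5.617, 'eef_pos': [583.481, -13.775, 149.588], 'tcp_rot': [-3.14, 0.0, 1.555], 'contact_force': [0.468, -0.566, -3.388], 'opening': 0.336, 'grasp_force': 40.495, 'qpos': [-0.026, 0.38, 1.795, -0.0, 0.968, -0.01]}
(60, -38, 108) [358.  61.]
(60, 38, 108) [204.  61.]
(-70, 0, 52) [281. 256.]
(-123, 0, 60) [280. 323.]
(60, -45, 22) [343.  74.]
(60, 45, 22) [219.  74.]
(-150, 45, 22) [230. 323.]
[0.0011, 0.0013, 0.1061, -0.0019, 0.0003, -0.0007]
```

View pics/w2.png

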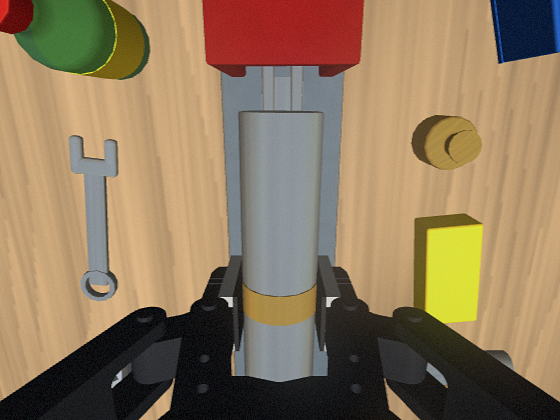

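The wrist view shows the hood mouth corners at (206,66) and (361,66), within 3 px horizontally and 5 px vertically of the fit. I'll shift about 1 mm further in x. The shaft hangs in line over the rails.

>>> send_rows --targets '[0, 0.002, 0.02, 0, 0, 0, -0.8, 0, 0.002, 0.04, 0, 0, 0, -0.8, 0, 0.002, 0.06, 0, 0, 0, -0.8, 0, 0.002, 0.075, 0, 0, 0, -0.8, 0, 0.002, 0.087, 0, 0, 0, -0.8, 0, 0.002, 0.095, 0, 0, 0, -0.8, 0, 0.002, 0.1, 0, 0, 0, -0.8, 0, 0.002, 0.102, 0, 0, 0, -0.8, 0, 0.002, 0.103, 0, 0, 0, -0.8, 0, 0.002, 0.103, 0, 0, 0, -0.8]'

```text
clock: 6.45
eef_pos: [587.3, -12.9, 47.9]
tcp_rot: [3.14, -0.0, 1.556]
contact_force: [-0.1, 0.1, -2.3]
opening: 0.334
grasp_force: 40.6
```

>>> send_rows --targets '[0, 0, 0.001, 0, 0, 0, -0.8, 0, 0, 0.002, 0, 0, 0, -0.8, 0, 0, 0.002, 0, 0, 0, -0.8]'

```text
clock: 6.7
eef_pos: [587.1, -12.7, 45.6]
tcp_rot: [3.141, -0.0, 1.556]
contact_force: [0.0, 0.2, -3.1]
opening: 0.335
grasp_force: 40.6
```

>>> send_rows --targets '[0, -0.0013, 0.001, 0, 0, 0, -0.8, 0, -0.0013, 0.002, 0, 0, 0, -0.8, 0, -0.0013, 0.0025, 0, 0, 0, -0.8, 0, -0.0013, 0.0025, 0, 0, 0, -0.8]'

```text
clock: 7.03
eef_pos: [585.6, -12.7, 43.8]
tcp_rot: [3.141, -0.0, 1.556]
contact_force: [-3.7, -0.7, 8.6]
opening: 0.338
grasp_force: 41.7
```

>>> send_rows --targets '[0, -0.0007, 0, 0, 0, 0, -0.8, 0, -0.0007, 0, 0, 0, 0, -0.8, 0, -0.0007, 0, 0, 0, 0, -0.25, 0, -0.0007, 0, 0, 0, 0, -0.1, 0, -0.0007, 0, 0, 0, 0, 0.1, 0, -0.0007, 0, 0, 0, 0, 0.3, 0, -0.0007, 0, 0, 0, 0, 0.5, 0, -0.0007, 0, 0, 0, 0, 0.5, 0, -0.0007, 0, 0, 0, 0, 0.5]' --grip_force 20

```text
clock: 7.78
eef_pos: [584.9, -12.8, 42.8]
tcp_rot: [3.141, -0.0, 1.556]
contact_force: [0.2, -0.6, 0.3]
opening: 0.749
grasp_force: 0.0
```

>>> send_rows --targets '[0, 0, -0.01, 0, 0, 0, 0.5, 0, 0, -0.03, 0, 0, 0, 0.5, 0, 0, -0.06, 0, 0, 0, 0.5, 0, 0, -0.09, 0, 0, 0, 0.5, 0, 0, -0.12, 0, 0, 0, 0.3, 0, 0, -0.14, 0, 0, 0, 0, 0, 0, -0.14, 0, 0, 0, -0.5, 0, 0, -0.14, 0, 0, 0, -1, 0, 0, -0.14, 0, 0, 0, -1]'

```text
clock: 8.53
eef_pos: [584.3, -12.7, 182.7]
tcp_rot: [-3.141, -0.0, 1.556]
contact_force: [-0.0, -0.0, -0.2]
opening: 0.088
grasp_force: 0.0
```

```bash
python3 -c "
from h import *
g=snap('wrist','w3');st();p=np.load('fix.npy')
import pickle;pickle.dump(g,open('w3.pkl','wb'))
c,q=np.cos(p[2]),np.sin(p[2])
W=lambda P:np.array([p[0]+c*P[0]-q*P[1],p[1]+q*P[0]+c*P[1],P[2]])
for P in ((60,-38,108),(60,38,108),(38,0,60),(-102,0,60),(-123,0,60),(-222,0,75)):print(P,W(P).round(1),proj(g,W(P)).round())
"
```

```text
{'clock': 8.583, 'eef_pos': [584.045, -12.74, 182.037], 'tcp_rot': [-3.14, -0.0, 1.556], 'contact_force': [-0.533, 0.409, -0.476], 'opening': 0.002, 'grasp_force': 0.0, 'qpos': [-0.024, 0.342, 1.768, 0.0, 1.032, -0.01]}
(60, -38, 108) [623.9  78.8 108. ] [344.  69.]
(60, 38, 108) [547.9  79.9 108. ] [214.  69.]
(38, 0, 60) [585.6  57.3  60. ] [279. 107.]
(-102, 0, 60) [583.6 -82.7  60. ] [279. 278.]
(-123, 0, 60) [ 583.3 -103.7   60. ] [279. 300.]
(-222, 0, 75) [ 581.8 -202.7   75. ] [279. 405.]
```

View pics/w3.png

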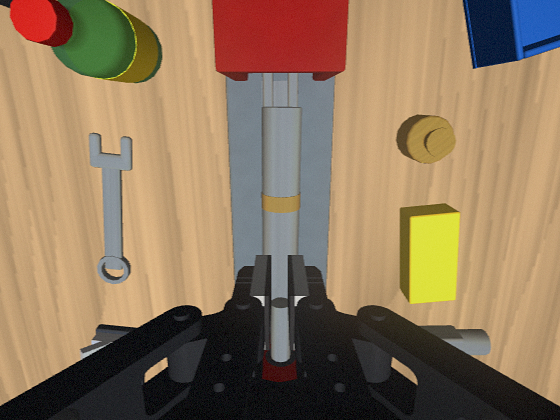

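The shaft lies in line on the rails, with its front end at (281,107), its band at (281,203) and the hood edge at row 72. Next I move behind the pad.

>>> send_rows --targets '[-0.03, 0, 0, 0, 0, 0, -1, -0.07, 0, 0, 0, 0, 0, -1, -0.11, -0.001, 0, 0, 0, 0, -1, -0.15, -0.001, 0, 0, 0, 0, -1, -0.19, -0.002, 0, 0, 0, 0, -1, -0.22, -0.002, 0, 0, 0, 0, -1, -0.23, -0.002, 0.01, 0, 0, 0, -1, -0.23, -0.002, 0.04, 0, 0, 0, -1, -0.23, -0.002, 0.07, 0, 0, 0, -1, -0.23, -0.002, 0.1, 0, 0, 0, -1, -0.23, -0.002, 0.115, 0, 0, 0, -1, -0.23, -0.002, 0.117, 0, 0, 0, -1]'

```text
clock: 9.58
eef_pos: [576.1, -240.7, 60.7]
tcp_rot: [-3.134, -0.003, 1.556]
contact_force: [-0.1, 0.8, -0.2]
opening: -0.004
grasp_force: 0.0
```

>>> send_rows --targets '[0.005, 0, 0, 0, 0, 0, -1, 0.01, 0, 0, 0, 0, 0, -1, 0.012, 0, 0, 0, 0, 0, -1, 0.014, 0, 0, 0, 0, 0, -1, 0.016, 0, 0, 0, 0, 0, -1, 0.016, 0, 0, 0, 0, 0, -1]'

```text
clock: 10.08
eef_pos: [580.2, -226.4, 66.8]
tcp_rot: [3.14, 0.0, 1.556]
contact_force: [-0.2, 0.3, 0.1]
opening: -0.003
grasp_force: 0.0
```

>>> send_rows --targets '[0.002, 0.001, 0, 0, 0, 0, -1, 0.004, 0.002, 0, 0, 0, 0, -1, 0.006, 0.002, 0, 0, 0, 0, -1, 0.008, 0.002, 0, 0, 0, 0, -1, 0.009, 0.002, 0, 0, 0, 0, -1, 0.01, 0.002, 0, 0, 0, 0, -1]'

```text
clock: 10.58
eef_pos: [581.8, -216.6, 65.8]
tcp_rot: [3.141, -0.0, 1.556]
contact_force: [1.1, -0.2, -0.3]
opening: 0.001
grasp_force: 0.0
```

>>> send_rows --targets '[0.001, 0, 0, 0, 0, 0, -1, 0.002, 0, 0, 0, 0, 0, -1, 0.003, 0, 0, 0, 0, 0, -1, 0.004, 0, 0, 0, 0, 0, -1, 0.005, 0, 0, 0, 0, 0, -1, 0.006, 0, 0, 0, 0, 0, -1]'

```text
clock: 11.08
eef_pos: [582.0, -212.4, 65.9]
tcp_rot: [3.141, 0.002, 1.557]
contact_force: [-0.8, -9.7, -2.3]
opening: 0.001
grasp_force: 5.0
```

>>> send_rows --targets '[0.0012, 0, 0, 0, 0, 0, -1, 0.0024, 0, 0, 0, 0, 0, -1, 0.0036, 0, 0, 0, 0, 0, -1, 0.0048, 0, 0, 0, 0, 0, -1, 0.006, 0, 0, 0, 0, 0, -1, 0.0072, 0, 0, 0, 0, 0, -1, 0.0084, 0, 0, 0, 0, 0, -1, 0.0096, 0, 0, 0, 0, 0, -1, 0.0108, 0, 0, 0, 0, 0, -1, 0.012, 0, 0, 0, 0, 0, -1, 0.0132, 0, 0, 0, 0, 0, -1, 0.0144, 0, 0, 0, 0, 0, -1]'

```text
clock: 12.08
eef_pos: [582.2, -198.1, 65.9]
tcp_rot: [3.141, 0.002, 1.557]
contact_force: [-1.0, -9.5, -2.2]
opening: 0.001
grasp_force: 5.0
```

>>> send_rows --targets '[0.0012, 0, 0, 0, 0, 0, -1, 0.0024, 0, 0, 0, 0, 0, -1, 0.0036, 0, 0, 0, 0, 0, -1, 0.0048, 0, 0, 0, 0, 0, -1, 0.006, 0, 0, 0, 0, 0, -1, 0.0072, 0, 0, 0, 0, 0, -1, 0.0084, 0, 0, 0, 0, 0, -1, 0.0096, 0, 0, 0, 0, 0, -1, 0.0108, 0, 0, 0, 0, 0, -1, 0.012, 0, 0, 0, 0, 0, -1, 0.0132, 0, 0, 0, 0, 0, -1, 0.0144, 0, 0, 0, 0, 0, -1]'

```text
clock: 13.08
eef_pos: [582.3, -184.3, 65.9]
tcp_rot: [3.141, 0.003, 1.557]
contact_force: [-2.4, -14.2, -2.1]
opening: -0.006
grasp_force: 6.9
```

>>> send_rows --targets '[0.0012, 0, 0, 0, 0, 0, -1, 0.0024, 0, 0, 0, 0, 0, -1, 0.0036, 0, 0, 0, 0, 0, -1, 0.0048, 0, 0, 0, 0, 0, -1, 0.006, 0, 0, 0, 0, 0, -1, 0.0072, 0, 0, 0, 0, 0, -1, 0.0084, 0, 0, 0, 0, 0, -1, 0.0096, 0, 0, 0, 0, 0, -1, 0.0108, 0, 0, 0, 0, 0, -1, 0.012, 0, 0, 0, 0, 0, -1, 0.0132, 0, 0, 0, 0, 0, -1, 0.0144, 0, 0, 0, 0, 0, -1]'

```text
clock: 14.08
eef_pos: [582.5, -169.9, 65.9]
tcp_rot: [3.141, 0.003, 1.557]
contact_force: [-0.9, -14.1, -1.2]
opening: -0.001
grasp_force: 6.8
```

>>> send_rows --targets '[0.001, 0, 0, 0, 0, 0, -1, 0.002, 0, 0, 0, 0, 0, -1, 0.003, 0, 0, 0, 0, 0, -1, 0.004, 0, 0, 0, 0, 0, -1, 0.005, 0, 0, 0, 0, 0, -1, 0.006, 0, 0, 0, 0, 0, -1, 0.007, 0, 0, 0, 0, 0, -1, 0.008, 0, 0, 0, 0, 0, -1, 0.009, 0, 0, 0, 0, 0, -1, 0.01, 0, 0, 0, 0, 0, -1]'

```text
clock: 14.92
eef_pos: [582.6, -159.8, 65.9]
tcp_rot: [3.141, 0.003, 1.557]
contact_force: [-1.6, -13.8, -2.9]
opening: -0.002
grasp_force: 6.8
```

>>> send_rows --targets '[0.001, 0, 0, 0, 0, 0, -1, 0.002, 0, 0, 0, 0, 0, -1, 0.003, 0, 0, 0, 0, 0, -1, 0.004, 0, 0, 0, 0, 0, -1, 0.005, 0, 0, 0, 0, 0, -1]'

```text
clock: 15.33
eef_pos: [582.7, -154.8, 65.9]
tcp_rot: [3.141, 0.003, 1.557]
contact_force: [-2.1, -13.4, -2.0]
opening: 0.002
grasp_force: 6.8
```

>>> send_rows --targets '[0.001, 0, 0, 0, 0, 0, -1, 0.002, 0, 0, 0, 0, 0, -1, 0.003, 0, 0, 0, 0, 0, -1, 0.004, 0, 0, 0, 0, 0, -1]'

```text
clock: 15.67
eef_pos: [582.8, -150.9, 65.9]
tcp_rot: [3.141, 0.003, 1.557]
contact_force: [-1.9, -12.9, -1.1]
opening: 0.002
grasp_force: 6.8
```

>>> send_rows --targets '[0.001, 0, 0, 0, 0, 0, -1, 0.002, 0, 0, 0, 0, 0, -1, 0.003, 0, 0, 0, 0, 0, -1]'

```text
clock: 15.92
eef_pos: [582.8, -147.8, 65.9]
tcp_rot: [3.141, 0.003, 1.557]
contact_force: [-2.0, -14.5, -2.1]
opening: 0.0
grasp_force: 6.8
```

>>> send_rows --targets '[0.001, 0, 0, 0, 0, 0, -1, 0.002, 0, 0, 0, 0, 0, -1, 0.003, 0, 0, 0, 0, 0, -1]'

```text
clock: 16.17
eef_pos: [582.8, -144.8, 65.9]
tcp_rot: [3.141, 0.003, 1.557]
contact_force: [-1.8, -13.4, -2.2]
opening: 0.003
grasp_force: 6.8
```

>>> send_rows --targets '[0.001, 0, 0, 0, 0, 0, -1, 0.002, 0, 0, 0, 0, 0, -1, 0.003, 0, 0, 0, 0, 0, -1]'

```text
clock: 16.42
eef_pos: [582.9, -141.8, 65.9]
tcp_rot: [3.141, 0.003, 1.557]
contact_force: [-1.6, -13.3, -1.9]
opening: 0.003
grasp_force: 6.8
```

>>> send_rows --targets '[0.001, 0, 0, 0, 0, 0, -1, 0.002, 0, 0, 0, 0, 0, -1, 0.003, 0, 0, 0, 0, 0, -1]'

```text
clock: 16.67
eef_pos: [582.9, -138.8, 65.9]
tcp_rot: [3.141, 0.003, 1.557]
contact_force: [-2.0, -13.5, -1.7]
opening: 0.002
grasp_force: 6.8
```

>>> send_rows --targets '[0.001, 0, 0, 0, 0, 0, -1, 0.002, 0, 0, 0, 0, 0, -1, 0.003, 0, 0, 0, 0, 0, -1]'

```text
clock: 16.92
eef_pos: [582.9, -135.8, 65.9]
tcp_rot: [3.141, 0.003, 1.557]
contact_force: [-2.3, -13.8, -1.3]
opening: 0.001
grasp_force: 6.8
```

>>> send_rows --targets '[0.001, 0, 0, 0, 0, 0, -1, 0.002, 0, 0, 0, 0, 0, -1, 0.003, 0, 0, 0, 0, 0, -1]'

```text
clock: 17.17
eef_pos: [583.0, -132.8, 65.9]
tcp_rot: [3.141, 0.003, 1.557]
contact_force: [-1.9, -13.3, -1.9]
opening: 0.001
grasp_force: 6.8
```

>>> send_rows --targets '[0.001, 0, 0, 0, 0, 0, -1, 0.002, 0, 0, 0, 0, 0, -1, 0.003, 0, 0, 0, 0, 0, -1]'

```text
clock: 17.42
eef_pos: [583.0, -129.8, 65.9]
tcp_rot: [3.141, 0.003, 1.557]
contact_force: [-1.7, -14.1, -1.1]
opening: 0.001
grasp_force: 6.8
```

>>> send_rows --targets '[0.001, 0, 0, 0, 0, 0, -1, 0.002, 0, 0, 0, 0, 0, -1, 0.003, 0, 0, 0, 0, 0, -1]'

```text
clock: 17.67
eef_pos: [583.1, -127.1, 65.9]
tcp_rot: [3.141, 0.004, 1.557]
contact_force: [-2.7, -17.9, -2.1]
opening: -0.001
grasp_force: 9.1
```

>>> send_rows --targets '[0.0008, 0, 0, 0, 0, 0, -1, 0.0016, 0, 0, 0, 0, 0, -1, 0.0024, 0, 0, 0, 0, 0, -1, 0.0032, 0, 0, 0, 0, 0, -1, 0.004, 0, 0, 0, 0, 0, -1, 0.0048, 0, 0, 0, 0, 0, -1, 0.0048, 0, 0, 0, 0, 0, -1]'

```text
clock: 18.25
eef_pos: [583.1, -122.8, 65.9]
tcp_rot: [3.141, 0.004, 1.557]
contact_force: [-2.8, -18.3, -1.4]
opening: 0.0
grasp_force: 9.1
```

>>> send_rows --targets '[0, 0, 0, 0, 0, 0, -1, -0.005, 0, 0, 0, 0, 0, -1, -0.02, 0, 0, 0, 0, 0, -1, -0.035, 0, 0, 0, 0, 0, -1, -0.04, 0, -0.02, 0, 0, 0, -1, -0.04, 0, -0.05, 0, 0, 0, -1, -0.04, 0, -0.085, 0, 0, 0, -1, -0.04, 0, -0.11, 0, 0, 0, -1, -0.04, 0, -0.125, 0, 0, 0, -1, -0.04, 0, -0.125, 0, 0, 0, -1]'

```text
clock: 19.08
eef_pos: [584.8, -161.5, 195.0]
tcp_rot: [3.135, 0.001, 1.555]
contact_force: [0.5, -0.8, 1.0]
opening: 0.007
grasp_force: 0.0
```

```bash
python3 -c "
from h import *
import pickle
g=snap('top','top2');pickle.dump(g,open('t2.pkl','wb'));st()
cv2.imwrite('pics/top2c.png',cv2.resize(g['color'][170:270,150:370],None,fx=3.6,fy=3.6,interpolation=cv2.INTER_CUBIC))
print(go((517,-111,180),1.306))"
```

```text
{'clock': 19.133, 'eef_pos': [583.796, -161.025, 192.855], 'tcp_rot': [3.137, 0.001, 1.555], 'contact_force': [0.42, -0.341, 0.339], 'opening': -0.0, 'grasp_force': 0.0, 'qpos': [-0.272, 0.359, 1.716, 0.0, 1.062, -0.257]}
[0.049, -0.0676, 0.0125, 0.0042, 0.0003, 0.2495]
```

View pics/top2c.png

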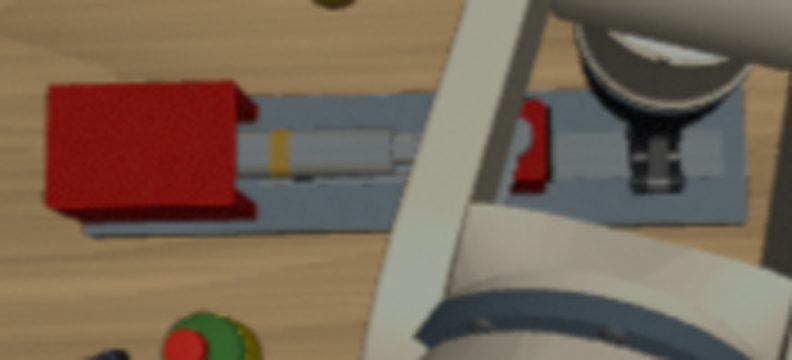

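The shaft is nipped with its rear end at (392,150) in the crop and the band at (280,152). The arm hides the knob, so I move over beside it.

>>> send_rows --targets '[0.01, -0.014, 0, 0, 0, 0.05, -1, 0.02, -0.028, 0, 0, 0, 0.1, -1, 0.03, -0.042, 0, 0, 0, 0.15, -1, 0.04, -0.056, 0.005, 0.002, 0, 0.2, -1, 0.049, -0.0676, 0.01, 0.003, 0, 0.2495, -1, 0.049, -0.0676, 0.0125, 0.003, 0, 0.2495, -1, 0.049, -0.0676, 0.0125, 0.003, 0, 0.2495, -1, 0.049, -0.0676, 0.0125, 0.003, 0, 0.2495, -1]'

```text
clock: 19.8
eef_pos: [516.1, -110.3, 177.8]
tcp_rot: [-3.139, 0.0, 1.308]
contact_force: [0.3, 0.8, -0.5]
opening: 0.001
grasp_force: 0.0
```

```bash
python3 -c "
from h import *
import pickle
g=snap('wrist','w4');pickle.dump(g,open('w4.pkl','wb'));st()
for P in ((527,-74,131),(583.5,-88,110)):print(proj(g,P))"
```

```text
{'clock': 19.85, 'eef_pos': [516.484, -110.374, 178.115], 'tcp_rot': [-3.139, 0.0, 1.307], 'contact_force': [0.095, -0.417, -0.529], 'opening': 0.004, 'grasp_force': 0.0, 'qpos': [-0.213, 0.265, 1.89, -0.0, 0.989, 0.05]}
[280.09603514 169.52011443]
[375.53862262 161.28888001]
```

View pics/w4.png

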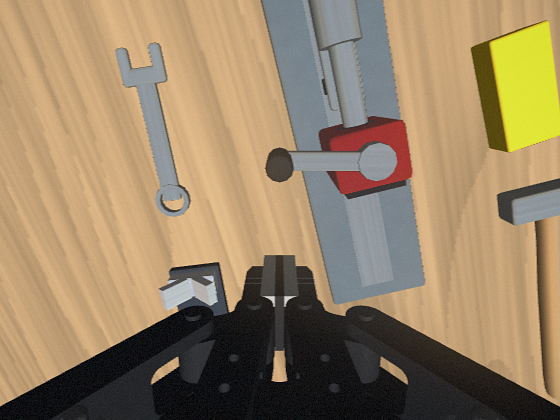

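The knob shows at (280,164) and the pivot cap at (378,161). Both match the prediction closely.

```bash
python3 -c "
from h import *
import pickle
g=pickle.load(open('w4.pkl','rb'))
k=ray(g,(280,164),131)
pv=ray(g,(378,161),109);print(k,pv,np.linalg.norm((k-pv)[:2]))
F=1.5563;fx=np.array([np.cos(F),np.sin(F)]);fy=np.array([-fx[1],fx[0]])
d=(k-pv)[:2];a=np.arctan2(d@fx,d@fy);print('a',a)
def tgt(a,dd=18):
    return np.r_[pv[:2]+60*(np.sin(a)*fx+np.cos(a)*fy)-dd*(np.cos(a)*fx-np.sin(a)*fy),114],F-a
print('down',go(*tgt(a,36)))
# arc rows relative to pose tgt(a,36)
p0,y0=tgt(a,36);M=R.from_euler('xyz',[np.pi,0,y0])
for b in [a,*np.linspace(a,1.42,17)[1:]]:
    p,y=tgt(b);print((M.inv().apply(p-p0)/1e3).round(4)[:2].tolist(),round(y0-y,3))"
```

```text
[527.74533597 -71.01762639 131.        ] [585.21049761 -88.44473715 109.        ] 60.049554463172115
a 0.2799522024606332
down [0.005, -0.0003, 0.0641, -0.0025, 0.0003, 0.031]
[0.018, 0.0] 0.0
[0.0223, -0.0011] 0.071
[0.0267, -0.0019] 0.143
[0.0311, -0.0025] 0.214
[0.0356, -0.0026] 0.285
[0.0401, -0.0025] 0.356
[0.0445, -0.0021] 0.428
[0.0489, -0.0013] 0.499
[0.0532, -0.0002] 0.57
[0.0575, 0.0012] 0.641
[0.0616, 0.0028] 0.713
[0.0656, 0.0048] 0.784
[0.0695, 0.007] 0.855
[0.0731, 0.0096] 0.926
[0.0766, 0.0123] 0.998
[0.0799, 0.0153] 1.069
[0.083, 0.0186] 1.14
```

>>> send_rows --targets '[0.005, 0, 0.015, -0.002, 0, 0.031, -1, 0.005, 0, 0.035, -0.002, 0, 0.031, -1, 0.005, 0, 0.052, -0.002, 0, 0.031, -1, 0.005, 0, 0.061, -0.002, 0, 0.031, -1, 0.005, 0, 0.064, -0.002, 0, 0.031, -1, 0.005, 0, 0.064, -0.002, 0, 0.031, -1, 0.005, 0, 0.064, -0.002, 0, 0.031, -1]'

```text
clock: 20.43
eef_pos: [517.6, -105.2, 114.9]
tcp_rot: [3.142, 0.0, 1.276]
contact_force: [0.2, -0.4, 0.9]
opening: -0.003
grasp_force: 0.0
```

>>> send_rows --targets '[0.005, 0, 0, 0, 0, 0, -1, 0.01, 0, 0, 0, 0, 0, -1, 0.014, 0, 0, 0, 0, 0, -1, 0.018, 0, 0, 0, 0, 0, -1, 0.0223, -0.0011, 0, 0, 0, 0.071, -1, 0.0267, -0.0019, 0, 0, 0, 0.143, -1, 0.0311, -0.0025, 0, 0, 0, 0.214, -1, 0.0356, -0.0026, 0, 0, 0, 0.285, -1, 0.0401, -0.0025, 0, 0, 0, 0.356, -1, 0.0445, -0.0021, 0, 0, 0, 0.428, -1, 0.0489, -0.0013, 0, 0, 0, 0.499, -1]'

```text
clock: 21.35
eef_pos: [530.2, -57.3, 114.7]
tcp_rot: [3.141, 0.0, 0.773]
contact_force: [-0.1, -1.8, 0.9]
opening: -0.003
grasp_force: 0.6
```

```bash
python3 -c "
from h import *
st()
pv=np.array([585.2,-88.4])
F=1.5563;fx=np.array([np.cos(F),np.sin(F)]);fy=np.array([-fx[1],fx[0]])
for b in np.linspace(.78,1.42,10):
    p=np.r_[pv+60*(np.sin(b)*fx+np.cos(b)*fy)-18*(np.cos(b)*fx-np.sin(b)*fy),114]
    print(round(b,2),np.round(go(p,F-b),4).tolist())"
```

```text
{'clock': 21.35, 'eef_pos': [530.225, -57.313, 114.655], 'tcp_rot': [3.141, 0.0, 0.773], 'contact_force': [-0.101, -1.813, 0.872], 'opening': -0.003, 'grasp_force': 0.601, 'qpos': [-0.11, 0.358, 1.929, -0.001, 0.854, 0.688]}
0.78 [-0.0006, 0.0007, 0.0007, 0.0002, 0.0004, -0.0029]
0.85 [0.0038, -0.0004, 0.0007, 0.0002, 0.0004, 0.0683]
0.92 [0.0081, -0.0013, 0.0007, 0.0002, 0.0004, 0.1394]
0.99 [0.0126, -0.0018, 0.0006, 0.0002, 0.0004, 0.2105]
1.06 [0.017, -0.002, 0.0006, 0.0002, 0.0004, 0.2816]
1.14 [0.0215, -0.0019, 0.0006, 0.0002, 0.0004, 0.3527]
1.21 [0.0259, -0.0014, 0.0006, 0.0003, 0.0004, 0.4238]
1.28 [0.0303, -0.0007, 0.0006, 0.0003, 0.0004, 0.4949]
1.35 [0.0346, 0.0004, 0.0006, 0.0003, 0.0003, 0.566]
1.42 [0.0388, 0.0017, 0.0006, 0.0003, 0.0003, 0.6371]
```

>>> send_rows --targets '[0.0038, -0.0004, 0, 0, 0, 0.068, -1, 0.0081, -0.0013, 0, 0, 0, 0.139, -1, 0.0126, -0.0018, 0, 0, 0, 0.21, -1, 0.017, -0.002, 0, 0, 0, 0.282, -1, 0.0215, -0.0019, 0, 0, 0, 0.353, -1, 0.0259, -0.0014, 0, 0, 0, 0.424, -1, 0.0303, -0.0007, 0, 0, 0, 0.495, -1, 0.0346, 0.0004, 0, 0, 0, 0.566, -1, 0.0388, 0.0017, 0, 0, 0, 0.637, -1, 0.0388, 0.0017, 0, 0, 0, 0.637, -1]'

```text
clock: 22.18
eef_pos: [559.4, -31.1, 114.5]
tcp_rot: [-3.142, 0.0, 0.137]
contact_force: [0.6, -0.4, -0.3]
opening: -0.003
grasp_force: 0.0
```

>>> send_rows --targets '[-0.01, 0, 0, 0, 0, 0, -1, -0.025, 0, 0, 0, 0, 0, -1, -0.03, 0, -0.02, 0, 0, 0, -1, -0.03, 0, -0.05, 0, 0, 0, -1, -0.04, 0, -0.08, 0, 0, 0, -1, -0.07, 0, -0.11, 0, 0, 0, -1, -0.1, 0, -0.12, 0, 0, 0, -1, -0.1, 0, -0.12, 0, 0, 0, -1, -0.1, 0, -0.12, 0, 0, 0, -1, -0.1, 0, -0.12, 0, 0, 0, -1]'

```text
clock: 23.02
eef_pos: [459.8, -45.7, 234.3]
tcp_rot: [3.142, -0.0, 0.141]
contact_force: [0.3, -0.4, 1.0]
opening: 0.001
grasp_force: 0.0
```

```bash
python3 -c "
from h import *
st()
g=snap('wrist','w5');t=snap('scene','s5')
a=g['color'];b=cv2.resize(t['color'][155:310,205:420],(560,404))
cv2.imwrite('pics/end.png',cv2.resize(np.vstack([a[:330],b]),None,fx=.8,fy=.8))
for P in ((585.2+60*np.sin(.08),-29,131),):print(proj(g,P))"
```

```text
{'clock': 23.017, 'eef_pos': [459.752, -45.663, 234.33], 'tcp_rot': [3.142, -0.0, 0.141], 'contact_force': [0.267, -0.428, 1.032], 'opening': 0.001, 'grasp_force': 0.0, 'qpos': [-0.102, 0.092, 1.965, -0.0, 1.085, 1.328]}
[280.43795523   8.27972867]
```

View pics/end.png

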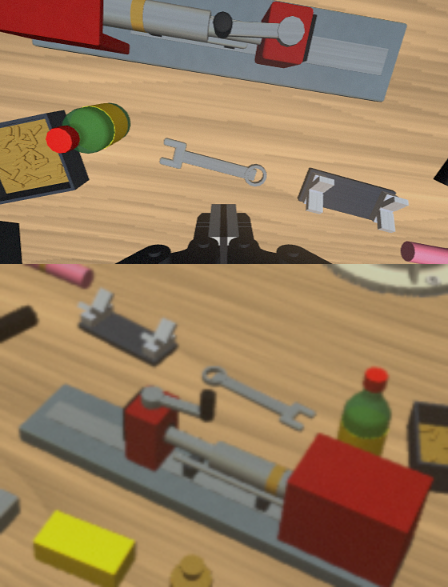

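```bash
python3 -c "
from h import *
g=cams.grab_frame('wrist')
k=ray(g,(278.5,24),131);pv=ray(g,(363,37.5),109);print(k,pv)
F=1.5563;fx=np.array([np.cos(F),np.sin(F)]);fy=np.array([-fx[1],fx[0]])
d=(k-pv)[:2];print(np.arctan2(d@fx,d@fy),np.linalg.norm(d))
# quill/shaft contact
print(ray(g,(261,30),60))"
```

```text
[581.01615044 -28.97746842 131.        ] [585.09496838 -88.20864048 109.        ]
1.48754585013879 59.371445157251365
[588.1832972 -13.4094295  60.       ]
```

```bash
python3 -c "
from h import *
print(r.sign_off())"
```

```text
the job is handed in; nothing more can be done
None
```

The job is handed in at 23 s: the shaft lies on the rails pressed an estimated 4–7 mm into the seat, the lever measured about 1.45 rad, the arm is clear, and the bystanders in my last pictures had not moved (not all were in view); sign-off gave no verdict.

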